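# Push the plaster mould home and snap the toggle clamp shut

### The job

With the fingertips only, push the plaster mould straight back under the open toggle clamp until its rear edge is flush against the wooden fence, roughly centred on the clamp. Then push the clamp's handle over and down, past its dead point, until it snaps into lock and the pad holds the mould; let go of everything. Work the clamp by its handle and not by its bar, do not lift the mould, and leave the two stamps, the cup and the rib where they are.

Things in the scene. Friction and masses are not known exactly. Their poses are not given: they have to be found in the camera images.
- jig: Clamping jig fixed to the table (z = 0): wooden fence 130 mm wide, 18 thick, 32 high, and a steel toggle clamp on a board behind it (90 mm wide, 10 high, ending 100 mm behind the fence's face). Origin: table level, middle of the fence's front face; x level, from the mould into the fence (the way the mould is pushed and the handle falls); y along the fence; z up.
- mould: Loose white plaster mould, 80 (x) by 120 (y) by 26 mm high, 0.25 to 0.45 kg, with three round hollows (30 mm wide, 10 deep) near its front (-x) edge. Origin: centre of its underside; x points to its rear edge, which belongs against the fence (origin then at jig x = -40 mm). It starts 20 to 45 mm short of the fence, up to 0.2 rad askew.
- clamp_handle (a joint): Handle angle, rad. At 0 it stands nearly upright, pointing 1.65 rad above the jig's +x; it grows as the handle is pushed toward the jig's +x and down (it points 1.65 - value above +x) to the locked stop, 1.55. Starts below 0.1. A spring resists, most near 0.6 (about 6 N pushed 95 mm from the hinge). Dead point about 1.2: released before, it springs back; after, it snaps to 1.55.
- handle_hinge (a point): The handle's hinge, fixed in the jig at x = 50, y = 0, z = 55 mm; its axis is level, along the jig's y.
- handle_end (a point): Free end of the handle, 126 mm from its hinge. The handle is a flat steel bar 12 mm wide, with a black round grip 16 to 18 mm thick over its last 79 mm.
- clamp_bar: The clamp's short steel holding bar, 12 mm wide, 58 long, overhanging the mould's side of the fence by up to 40 mm. Linked to the handle, it swings down 0.69 rad as that closes; a sprung rubber pad (16 mm wide) under its end lands on the mould 24 mm in front of the fence and presses with about 6 N. Origin: its hinge, jig x = 22, z = 48.5 mm. Not to be pushed itself.
- stamp_0: Upright darker wooden hand stamp, 26 x 26 x 52 mm, beside the jig, origin at its foot. Bystander.
- stamp_1: Upright pale wooden hand stamp, 26 x 26 x 52 mm, beside the jig, origin at its foot. Bystander.
- glaze_cup_0: White cup, 59 mm wide, 58 mm high, standing apart on the side the handle falls to, origin under its middle. Bystander.
- rib_wood: Flat kidney-shaped wooden rib, 48 x 96 x 8 mm, lying on the table near the mould, origin under its middle. Bystander.

How it is judged:
On the way, in this order (a step that is already met when the one before it is completed fails the run):
1. the mould is flush against the fence while the clamp is still open (x of mould in the frame of jig above -0.044 m and angle between the x axis of mould and the x axis of jig, either way round below 0.05 rad and y of mould in the frame of jig between -0.035 and 0.035 m and value of joint clamp_handle below 0.9 rad), for 0.2 s.
2. the handle is past its dead point and locked (value of joint clamp_handle above 1.48 rad), for 0.2 s.
At the end, for the whole second after the job is handed in: The mould lies on the table with its rear edge within 4 mm of the fence, square to it within 0.05 rad and within 35 mm of the clamp's middle; the handle is locked (over 1.48 rad) and the clamp's pad presses on the mould with over 2 N (x of mould in the frame of jig above -0.044 m and angle between the x axis of mould and the x axis of jig, either way round below 0.05 rad and y of mould in the frame of jig between -0.035 and 0.035 m and value of joint clamp_handle above 1.48 rad and contact force between clamp_bar and mould above 2 N and linear speed of mould below 0.01 m/s and height (world z) of mould below 0.006 m); the robot touches nothing.
It fails at once if the mould is lifted or tipped up (its origin 15 mm above the table, or tilted over 0.2 rad) (height (world z) of mould above 0.015 m or angle between mould's own z axis and vertical above 0.2 rad).
It fails at once if the robot pushes on the clamp's holding bar (over 5 N) (contact force between any of the fingers, the arm and clamp_bar above 5 N).
It fails at once if a stamp, the cup or the rib is moved by more than 30 mm, or a stamp or the cup is tipped over (distance of any of stamp_0, stamp_1, glaze_cup_0, rib_wood from where it was at the start of the episode above 0.03 m or angle between any of stamp_0, stamp_1, glaze_cup_0's own z axis and vertical above 0.5 rad).
It also fails if it takes over 48 s, if anything falls off the work surface, if the arm or the gripper's body presses on something with over 40 N, if the wrist force passes 120 N, or if a joint passes its speed limit or range.

### The arm

A 6-joint arm with a two-finger parallel gripper is mounted at the origin on a cart in front of the work surface, level with it; the furniture and walls round the work are solid. World frame = base frame: x ahead of the robot, y to its left, z up, the work surface at z = 0. Lengths are in m, angles in rad, forces in N, time in s.
With the tool pointing down it reaches from about 0.35 to 0.775 m from the base axis. Payload 7.3 kg.
Tool frame: the origin (TCP) lies midway between the tips of the shut fingers; the grasp point (between the pads) lies 19 mm behind it (robot.grip_depth is the z of the grasp point in the tool frame, in m); z points along the fingers, y is the line along which they close (so a half turn about z gives the same grasp; the last joint's range is limited). The gripper opens to 92 mm and grips with 3 to 60 N. Pads are 19 mm wide; open, the fingers measure 130 mm over their backs; the gripper's body (75 mm by 190 mm) begins 47 mm behind the grasp point.
Start: joints at [-1.367, 0.342, 1.524, -0, 1.275, -0.146], TCP at [0.18, -0.493, 0.227] pointing down, gripper open.
Joint ranges: [-2.53, 2.53], [-0.77, 2.02], [0.04, 2.7], [-1, 4.14], [0.28, 2.66], [-3.11, 3.11]. Speed limits (rad/s): [2.57, 2.57, 3.14, 3.14, 3.14, 3.14].

### API

Orientations are given as [roll, pitch, yaw] about the fixed x, y, z axes, in that order (R = Rz(yaw) Ry(pitch) Rx(roll)).
In Python, from cell import robot, viewer gives the robot as it stands.
- The arm moves only by the tool step_arm, never from a script. Its argument "increments" is a list of rows, each an object with "delta_pos": the shift along the tool's x, y, z in cm, a list of three; "dr": the turn, a rotation vector about the tool's x, y, z in degrees, a list of three; "fingers": the closure, from -1 (fully open) to 1 (shut), so that 0 is half open. In form: [{"delta_pos": [tx, ty, tz], "dr": [wx, wy, wz], "fingers": fingers}, ...]. A call has exactly 5 rows; each row is the pose to reach, as a shift and turn from the pose commanded when the call began, along the tool's axes at that moment; what a row does not reach only later rows make up. A row lasts 1/8 s, in which the tool goes at most 62.5 mm and 10.7 degrees, less where a joint would pass 70% of its speed; a pose out of reach is approached as far as the arm can. A call with a gripper value outside its range is refused whole. The fingers move at their own pace and stop on an object; "newtons" is the grip in N (left out, the last holds). Time passes only in rows, so rows that repeat a pose let the fingers close, or fill a call up. It gives the time, the measured TCP pose, the force, the opening and the grip force at its end, in the units of the state.
- robot.observe(): the state, without advancing time (a new reading comes with each control period).
- viewer.read_camera(name): name is "scene" or "side" or "wrist"; returns the picture (400x640x3 uint8, red, green, blue); there is no depth.
- viewer.camera_params(name): a dict with "K" (3x3 intrinsics, pixels), "T" (4x4, takes a point from camera to world coordinates). Camera axes: x right, y down, z forward; pixel columns grow to the right and rows downward; lengths in m; the calibration is good to about 2 mm. A picture is of the moment at which its call begins: read the wrist's pose just before it. camera_params takes no time and is no camera call; for the wrist camera it gives the pose at the moment of the call.
- robot.hand_in(): hands the job in; it is judged then, once.
The state is a dict: "time": time; "qpos": joint angles; "qvel": joint speeds; "joint_efforts": joint torques, N m; "tool_pos": TCP position; "tool_rot": TCP orientation; "contact_force": force on the tool from outside, world axes, zero at the start; "torque": the same for the moment, N m; "opening": finger opening in m; "grip_force": force on a finger pad.
Only numpy, scipy, OpenCV 4.12 (cv2) and the standard library are available. Lean on these libraries where they do the work, as an engineer would, in place of code of your own. Each camera call takes 0.05 s, during which the arm holds its last target. There are 200 camera calls.

## Working session

There is one attempt and no reset: what is moved stays moved. The work goes in short steps, Python scripts to look and compute and a tool call to move; the robot and the scene stay as the last step left them, time stands still between calls to the robot, and variables do not carry over. Pictures are saved under pics/ and viewed, at most 10 in all, crops included, and the job is handed in when it is done.

Besides the shell and the picture viewer there is one more tool, called after "Call:" as name(argument=value, ...), one argument or row to a line, values as JSON. step_arm: Moves the arm, as the interface text tells. Its arguments: {"type":"object","properties":{"increments":{"type":"array"},"newtons":{"type":"number"}},"required":["increments"]}

```bash
mkdir -p pics; ls; cat > h.py <<'E'
import numpy as np, cv2
from cell import robot, viewer
def snap(n,f):
    im=viewer.read_camera(n); cv2.imwrite('pics/'+f,im[:,:,::-1]); return im
def proj(n,P):
    c=viewer.camera_params(n);K=np.array(c['K']);T=np.linalg.inv(np.array(c['T']))
    P=np.atleast_2d(P);q=(T[:3,:3]@P.T).T+T[:3,3];u=(K@q.T).T
    return u[:,:2]/u[:,2:]
def ray(n,uv,z):
    c=viewer.camera_params(n);K=np.array(c['K']);T=np.array(c['T'])
    d=T[:3,:3]@np.linalg.inv(K)@np.array([uv[0],uv[1],1.]);o=T[:3,3]
    return o+d*(z-o[2])/d[2]
E
python3 - <<'E'
from h import *
a=snap('scene','a.png');b=snap('side','b.png')
for n in('scene','side'):print(viewer.camera_params(n))
print(robot.observe())
E
```

```text
pics
{'K': array([[459.02818772,   0.        , 323.48619913],
       [  0.        , 459.02818772, 193.93068763],
       [  0.        ,   0.        ,   1.        ]]), 'T': array([[-0.5608569 , -0.46274253,  0.6865194 , -0.11891478],
       [-0.82757267,  0.33711428, -0.44886238,  0.61682649],
       [-0.02372778, -0.81989226, -0.57202594,  0.70426525],
       [ 0.        ,  0.        ,  0.        ,  1.        ]])}
{'K': array([[461.29152651,   0.        , 326.00573373],
       [  0.        , 461.29152651, 203.98996408],
       [  0.        ,   0.        ,   1.        ]]), 'T': array([[ 0.99840687, -0.0424646 ,  0.03715493,  0.52673419],
       [-0.05289424, -0.47511585,  0.87833201, -0.6606533 ],
       [-0.01964512, -0.87889799, -0.47660506,  0.60027622],
       [ 0.        ,  0.        ,  0.        ,  1.        ]])}
{'time': 0.1, 'qpos': array([-1.36698926e+00,  3.42661079e-01,  1.52487792e+00,  7.64425212e-06,
        1.27539387e+00, -1.46006700e-01]), 'qvel': array([-0.00122687, -0.00102505, -0.00170717,  0.00072706,  0.00043938,
        0.00124882]), 'joint_efforts': array([ 2.05517412e-03, -4.32002378e+01, -2.44696999e+01,  7.19573954e-02,
        5.25967323e-02, -4.78992206e-05]), 'tool_pos': array([ 0.17987961, -0.49285968,  0.22612549]), 'tool_rot': array([-3.14026776e+00, -2.02218491e-04,  3.49811404e-01]), 'contact_force': array([-0.10194082, -0.71222942, -0.24877757]), 'torque': array([ 0.00711859, -0.04720095, -0.04472257]), 'grip_force': 0.0, 'opening': 0.0916286078730147}
```

View pics/a.png

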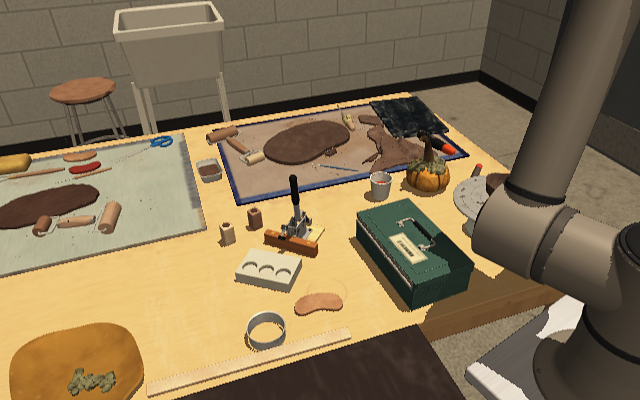

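View pics/b.png

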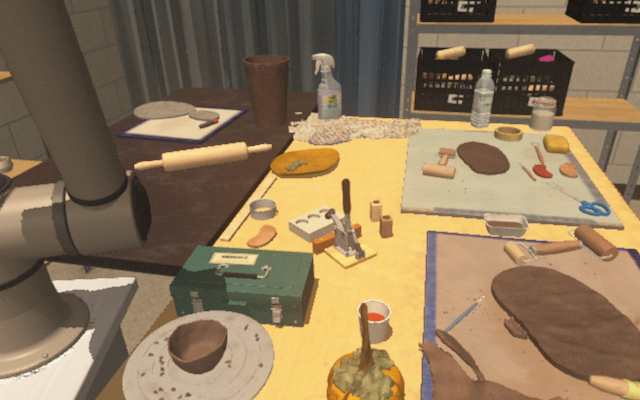

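The scene view shows the mould at about (268,270), the fence at (292,243), the handle top at (294,178), the stamps at (227,233) and (254,218), and the rib at (318,304). A toolbox stands at (415,250). I'll enlarge this area.

```bash
python3 - <<'E'
from h import *
a=cv2.imread('pics/a.png')[165:325,210:360];b=cv2.imread('pics/b.png')[170:280,240:400]
cv2.imwrite('pics/ac.png',cv2.resize(a,None,fx=3.75,fy=3.75,interpolation=cv2.INTER_CUBIC))
cv2.imwrite('pics/bc.png',cv2.resize(b,None,fx=5,fy=5,interpolation=cv2.INTER_CUBIC))
E
```

```text
(no output)
```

View pics/ac.png

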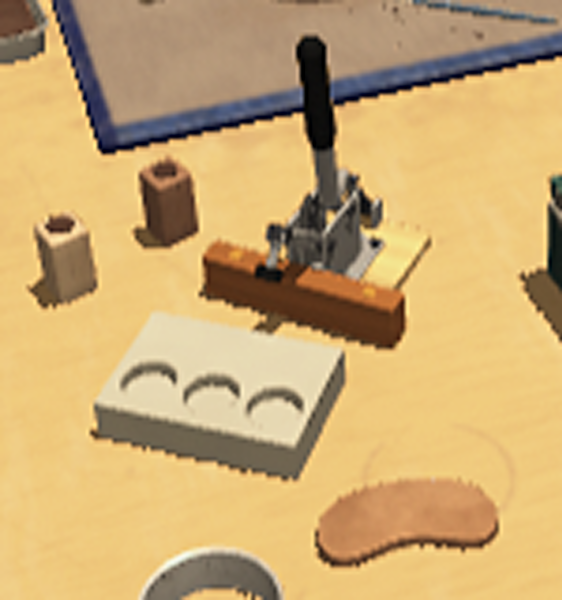

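View pics/bc.png

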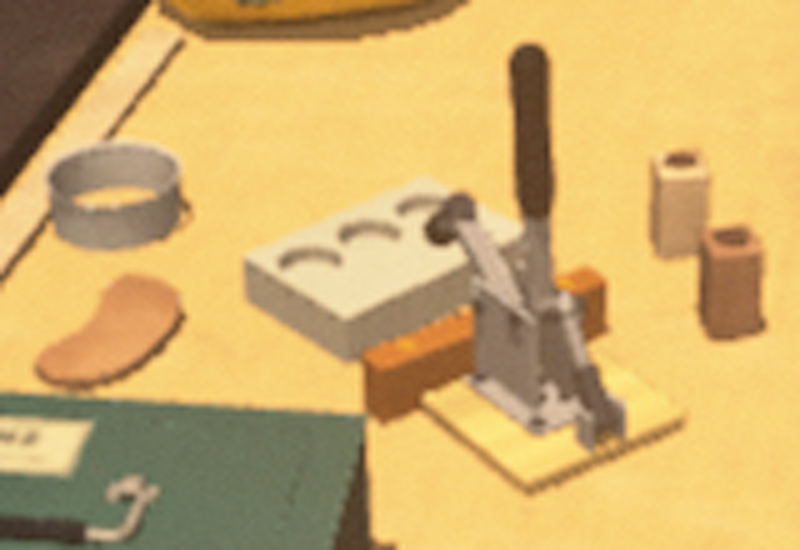

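```bash
cat > fit.py <<'E'
from h import *
from scipy.optimize import least_squares
A=lambda u,v:('scene',210+u/3.75,165+v/3.75)
B=lambda u,v:('side',240+u/5,170+v/5)
def R(p,l): c,s=np.cos(p[2]),np.sin(p[2]); return np.array([p[0]+c*l[0]-s*l[1],p[1]+s*l[0]+c*l[1],l[2]])
def fit(obs,p0):
    f=lambda p:np.concatenate([proj(o[0],R(p,l))[0]-o[1:] for l,o in obs])
    r=least_squares(f,p0,loss='soft_l1'); return r.x,r.fun.reshape(-1,2).round(1)
mould=[((.04,.06,.026),A(153,315)),((.04,-.06,.026),A(343,350)),((-.04,-.06,.026),A(297,445)),((-.04,.06,.026),A(97,407)),
((-.04,-.06,0),A(295,477)),((-.04,.06,0),A(95,435)),((-.04,-.06,.026),B(245,262)),((.04,-.06,.026),B(345,320)),((.04,-.06,0),B(347,360)),((-.04,.06,.026),B(425,180))]
jig=[((0,.065,.032),A(203,262)),((0,-.065,.032),A(392,318)),((0,-.065,0),A(390,347)),((0,.065,0),A(205,293)),((.018,-.065,.032),A(405,292)),
((.018,.065,.032),A(216,242)),((.1,-.045,.01),A(430,237)),((.1,-.045,.01),B(530,483)),((.1,.045,.01),B(685,413)),((0,-.065,.032),B(365,352)),((.018,.065,.032),B(605,285)),((.018,-.065,0),B(385,420))]
m0=ray('scene',A(220,380)[1:],.026);j0=ray('scene',A(300,300)[1:],.02)
if __name__=='__main__':
    print(m0,j0)
    v=ray('scene',A(400,250)[1:],0)-ray('scene',A(340,330)[1:],0);y=np.arctan2(v[1],v[0])
    M,e=fit(mould,[*m0[:2],y]);print(M,e.tolist())
    J,e=fit(jig,[*j0[:2],y]);print(J,e.tolist())
    h=.05+.126*np.cos(1.65);z=.055+.126*np.sin(1.65)
    for n in('scene','side'): print(n,proj(n,R(J,(h,0,z))),proj(n,R(J,(.05,0,.055))))
    c,s=np.cos(J[2]),np.sin(J[2]);d=M[:2]-J[:2];print('mould in jig',c*d[0]+s*d[1],-s*d[0]+c*d[1],M[2]-J[2])
    print('handle end exp A 315,40 B 530,48 ->',A(313,42),B(528,50))
    for nm,p,z in(('st1',A(68,300),0),('st0',A(172,242),0),('rib',A(408,520),.008),('cup',('scene',380,197),0),('cutter',A(212,600),0),('boxcorner top',('scene',357,212),.0),('boxR',('scene',408,305),0),('box',('scene',360,240),0)): print(nm,ray('scene',p[1:],z))
E
python3 fit.py
```

```text
[0.5418696  0.32857567 0.026     ] [0.58028625 0.25376922 0.02      ]
[ 0.54583684  0.32623257 -0.88957722] [[-0.2, -1.3], [0.1, -0.8], [-0.5, -0.0], [-1.1, -1.1], [0.9, 0.4], [1.1, 0.2], [-0.9, -1.6], [0.1, -0.7], [0.1, 0.6], [-0.6, -1.5]]
[ 0.58475652  0.25441912 -1.01803712] [[-0.8, -2.0], [0.1, -2.3], [1.1, 0.7], [-0.0, 0.3], [0.0, -0.4], [-0.4, -1.3], [0.4, -1.7], [-0.9, -1.0], [0.2, -1.0], [-1.4, -0.7], [0.5, -1.7], [-0.6, 1.0]]
scene [[292.45749468 175.26052825]] [[297.866609   219.20235996]]
side [[345.16006227 178.91904181]] [[347.82992852 231.37784709]]
mould in jig -0.08155321161715967 0.004581030773776418 0.1284598931048656
handle end exp A 315,40 B 530,48 -> ('scene', 293.4666666666667, 176.2) ('side', 345.6, 180.0)
st1 [0.68508585 0.36066603 0.        ]
st0 [0.69801829 0.28169045 0.        ]
rib [0.40852566 0.29052302 0.008     ]
cup [ 0.62653799 -0.04869204  0.        ]
cutter [0.42820902 0.39768398 0.        ]
boxcorner top [0.61012945 0.04041368 0.        ]
boxR [0.30948089 0.14446228 0.        ]
box [0.52016511 0.10074594 0.        ]
```

```bash
cat > go.py <<'E'
# usage: go.py w x y z yaw | j x y z yaw   -> tool-frame delta (cm, deg)
import sys
from h import *
from scipy.spatial.transform import Rotation as Ro
J=np.array([.5848,.2544,-1.018])
def delta(kind,v,p=None,rot=None):
    o=robot.observe(); p=o['tool_pos'] if p is None else p; rot=o['tool_rot'] if rot is None else rot
    x,y,z,yaw=v
    if kind=='j': c,s=np.cos(J[2]),np.sin(J[2]); x,y=J[0]+c*x-s*y,J[1]+s*x+c*y
    R=Ro.from_euler('xyz',rot).as_matrix()
    T=Ro.from_euler('xyz',[np.pi,0,yaw]).as_matrix()
    return (R.T@(np.array([x,y,z])-p)*100).round(2), np.degrees(Ro.from_matrix(R.T@T).as_rotvec()).round(1)
if __name__=='__main__':
    v=list(map(float,sys.argv[2:]))
    for i in range(0,len(v),4): print(*delta(sys.argv[1],v[i:i+4]))
E
python3 - <<'E'
from go import *
W=[(.40,-.34,.26,.35),(.52,-.1,.27,1.2),(.5,.15,.27,2.1),]
p=None;r=None
for w in W:
    print(delta('w',w,p,r)); p=np.array(w[:3]); r=[np.pi,0,w[3]]
print(delta('j',(-.155,.003,.25,2.124),p,r))
E
```

```text
(array([25.92, -6.82, -3.37]), array([-0.1, -0. , -0. ]))
(array([ 19.5 , -18.43,  -1.  ]), array([  0. ,   0. , -48.7]))
(array([ 22.58, -10.92,  -0.  ]), array([  0. ,   0. , -51.6]))
(array([20.23, 12.52,  2.  ]), array([-0. ,  0. , -1.4]))
```

Call:
step_arm(
  increments=[
    {"delta_pos":[5,-1,-3],"dr":[0,0,0],"fingers":0},
    {"delta_pos":[10,-2.5,-3.5],"dr":[0,0,0],"fingers":0},
    {"delta_pos":[16,-4,-3.5],"dr":[0,0,0],"fingers":0},
    {"delta_pos":[21,-5.5,-3.5],"dr":[0,0,0],"fingers":0},
    {"delta_pos":[26,-7,-3.5],"dr":[0,0,0],"fingers":0},
  ],
)

```text
time: 0.72
tool_pos: [0.4014, -0.337, 0.2614]
tool_rot: [-3.141, 0.0, 0.35]
contact_force: [0.9, -0.8, -0.1]
opening: 0.0482
grip_force: 0.0
```

Call:
step_arm(
  increments=[
    {"delta_pos":[4,-3.7,-0.5],"dr":[0,0,-10],"fingers":0},
    {"delta_pos":[8,-7.5,-1],"dr":[0,0,-20],"fingers":0},
    {"delta_pos":[12,-11,-1],"dr":[0,0,-30],"fingers":0},
    {"delta_pos":[16,-15,-1],"dr":[0,0,-40],"fingers":0},
    {"delta_pos":[19.5,-18.5,-1],"dr":[0,0,-49],"fingers":0},
  ],
)

```text
time: 1.35
tool_pos: [0.5204, -0.0957, 0.2714]
tool_rot: [-3.141, 0.0, 1.211]
contact_force: [0.5, -0.5, -0.7]
opening: 0.0461
grip_force: 0.0
```

```bash
python3 go.py w .5 .15 .27 2.1
```

```text
[ 22.28 -10.57   0.14] [ -0.   -0.  -50.9]
```

Call:
step_arm(
  increments=[
    {"delta_pos":[4.5,-2,0],"dr":[0,0,-10],"fingers":0},
    {"delta_pos":[9,-4.2,0],"dr":[0,0,-20],"fingers":0},
    {"delta_pos":[13.5,-6.4,0],"dr":[0,0,-30],"fingers":0},
    {"delta_pos":[18,-8.5,0],"dr":[0,0,-41],"fingers":0},
    {"delta_pos":[22.3,-10.5,0],"dr":[0,0,-51],"fingers":0},
  ],
)

```text
time: 1.98
tool_pos: [0.5012, 0.1497, 0.2714]
tool_rot: [-3.141, -0.0, 2.101]
contact_force: [1.5, -0.4, -0.7]
opening: 0.0458
grip_force: 0.0
```

```bash
python3 go.py j -.15 .003 .25 2.124
```

```text
[19.8  12.48  2.13] [-0.  -0.  -1.3]
```

Call:
step_arm(
  increments=[
    {"delta_pos":[4,2.5,0],"dr":[0,0,0],"fingers":0},
    {"delta_pos":[8,5,0],"dr":[0,0,0],"fingers":0},
    {"delta_pos":[12,7.5,0],"dr":[0,0,-0.5],"fingers":0},
    {"delta_pos":[16,10,0.5],"dr":[0,0,-1],"fingers":0},
    {"delta_pos":[19.8,12.5,2],"dr":[0,0,-1.3],"fingers":0},
  ],
)

```text
time: 2.6
tool_pos: [0.5108, 0.3838, 0.2517]
tool_rot: [3.141, 0.0, 2.118]
contact_force: [0.5, -0.5, 0.3]
opening: 0.0457
grip_force: 0.0
```

```bash
python3 go.py j -.15 .003 .25 2.124  -.15 .003 .012 2.124; python3 -c "
from h import *
snap('wrist','w1.png')"
```

```text
[ 0.1  -0.2   0.17] [ 0.1  0.  -0.3]
[ 0.11 -0.23 23.97] [ 0.1  0.  -0.3]
```

View pics/w1.png

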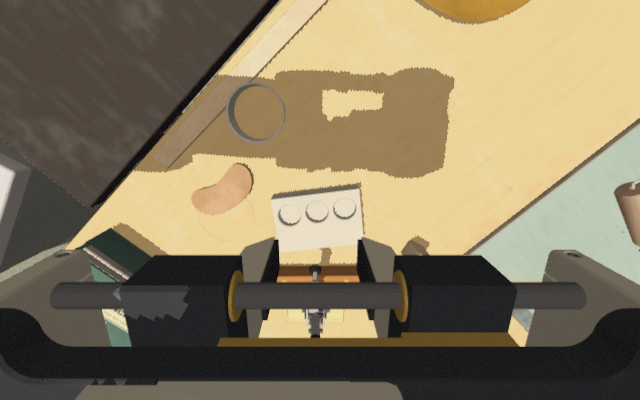

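The wrist view shows the mould's front top corners at about (272,194) and (360,185). The rib at (222,190) and the ring at (256,112) are clear of the fingers. I'll check the fit against this view.

```bash
python3 -c "
from fit import *
from go import J
M=[.5458,.3262,-.8896]
for l in((-.04,-.06,.026),(-.04,.06,.026),(.04,.06,.026)):print(proj('wrist',R(M,l)))
for l in((-.15,0,.01),(0,.065,.032)):print(proj('wrist',R(J,l)))
print(R(J,(-.15,0,0)),ray('wrist',(272,193),.026),ray('wrist',(360,185),.026),ray('wrist',(256,112),0))
print(viewer.camera_params('wrist')['T'])
"
```

```text
[[270.07267511 203.46384748]]
[[358.991828   192.31033417]]
[[364.08240043 246.61926567]]
[[314.7402572 174.3034122]]
[[360.29839228 279.81853588]]
[0.50603963 0.38205894 0.        ] [0.46914228 0.33365927 0.026     ] [0.56277185 0.40405837 0.026     ] [0.3981117  0.41088576 0.        ]
[[ 0.85245044  0.49985276  0.15321706  0.46630688]
 [ 0.52279662 -0.81306634 -0.25613828  0.45703554]
 [-0.00345579  0.29844655 -0.95442009  0.40722068]
 [ 0.          0.          0.          1.        ]]
```

```bash
python3 -c "
from fit import *
im=cv2.imread('pics/w1.png').astype(int)
for c in (280,300,340,356): print(c,[(r,im[r,c].tolist()) for r in range(180,212,3)])
t=ray('wrist',(0,0),0)
print(proj('wrist',R([.5848,.2544,-1.018],(0,-.065,.032))))
"
```

```text
280 [(180, [153, 213, 236]), (183, [153, 213, 236]), (186, [151, 211, 236]), (189, [153, 211, 236]), (192, [96, 141, 168]), (195, [87, 101, 109]), (198, [159, 183, 194]), (201, [198, 222, 234]), (204, [199, 223, 235]), (207, [191, 215, 227]), (210, [122, 141, 151])]
300 [(180, [156, 213, 236]), (183, [157, 213, 236]), (186, [158, 214, 236]), (189, [136, 192, 216]), (192, [83, 97, 105]), (195, [119, 139, 148]), (198, [195, 221, 232]), (201, [195, 220, 231]), (204, [197, 222, 233]), (207, [198, 222, 233]), (210, [191, 215, 227])]
340 [(180, [151, 211, 236]), (183, [151, 210, 236]), (186, [85, 108, 123]), (189, [82, 96, 103]), (192, [196, 221, 232]), (195, [196, 221, 232]), (198, [190, 215, 226]), (201, [198, 221, 234]), (204, [199, 223, 234]), (207, [199, 223, 234]), (210, [199, 224, 235])]
356 [(180, [151, 209, 236]), (183, [97, 139, 166]), (186, [85, 98, 105]), (189, [175, 199, 211]), (192, [197, 221, 233]), (195, [197, 221, 234]), (198, [196, 220, 233]), (201, [198, 223, 234]), (204, [194, 219, 230]), (207, [178, 203, 214]), (210, [181, 205, 216])]
[[270.01063539 279.85833471]]
```

Call:
step_arm(
  increments=[
    {"delta_pos":[0.7,0,5],"dr":[0,0,-0.3],"fingers":0},
    {"delta_pos":[0.7,0,10],"dr":[0,0,-0.3],"fingers":0},
    {"delta_pos":[0.7,0,15],"dr":[0,0,-0.3],"fingers":0},
    {"delta_pos":[0.7,0,20],"dr":[0,0,-0.3],"fingers":0},
    {"delta_pos":[0.7,0,23.9],"dr":[0,0,-0.3],"fingers":0},
  ],
)

```text
time: 3.28
tool_pos: [0.5061, 0.3872, 0.01]
tool_rot: [-3.139, 0.0, 2.123]
contact_force: [-0.0, 0.5, 0.2]
opening: 0.0459
grip_force: 0.0
```

```bash
python3 go.py j -.09 .003 .012 2.124
```

```text
[-6.43  0.02 -0.2 ] [-0.2  0.  -0.1]
```

Call:
step_arm(
  increments=[
    {"delta_pos":[-1,0,-0.2],"dr":[0,0,0],"fingers":0},
    {"delta_pos":[-2,0,-0.2],"dr":[0,0,0],"fingers":0},
    {"delta_pos":[-3,0,-0.2],"dr":[0,0,0],"fingers":0},
    {"delta_pos":[-4,0,-0.2],"dr":[0,0,0],"fingers":0},
    {"delta_pos":[-5,0,-0.2],"dr":[0,0,0],"fingers":0},
  ],
)

```text
time: 3.9
tool_pos: [0.5341, 0.3456, 0.0161]
tool_rot: [3.139, -0.0, 2.123]
contact_force: [-2.6, 4.7, 3.9]
opening: 0.0457
grip_force: 2.5
```

Call:
step_arm(
  increments=[
    {"delta_pos":[-0.3,0,0],"dr":[0,0,0],"fingers":0},
    {"delta_pos":[-0.5,0,0],"dr":[0,0,0],"fingers":0},
    {"delta_pos":[-0.7,0,0],"dr":[0,0,0],"fingers":0},
    {"delta_pos":[-0.9,0,0],"dr":[0,0,0],"fingers":0},
    {"delta_pos":[-1.1,0,0],"dr":[0,0,0],"fingers":0},
  ],
)

```text
time: 4.53
tool_pos: [0.539, 0.3361, 0.0146]
tool_rot: [-3.141, -0.0, 2.123]
contact_force: [-2.0, 4.5, 3.9]
opening: 0.0454
grip_force: 2.5
```

```bash
python3 go.py j -.09 .003 .012 2.124;python3 -c "
from h import *
for n in('scene','side'):
  im=snap(n,n+'2.png')
a=cv2.imread('pics/scene2.png')[165:325,210:360];b=cv2.imread('pics/side2.png')[170:280,240:400]
a=cv2.resize(a,(375,400),interpolation=3);b=cv2.resize(b,(400,275),interpolation=3)
c=np.zeros((400,780,3),np.uint8);c[:,:375]=a;c[:275,380:]=b;cv2.imwrite('pics/c2.png',c)"
```

```text
[-0.36 -0.09  0.26] [-0. -0. -0.]
```

View pics/c2.png

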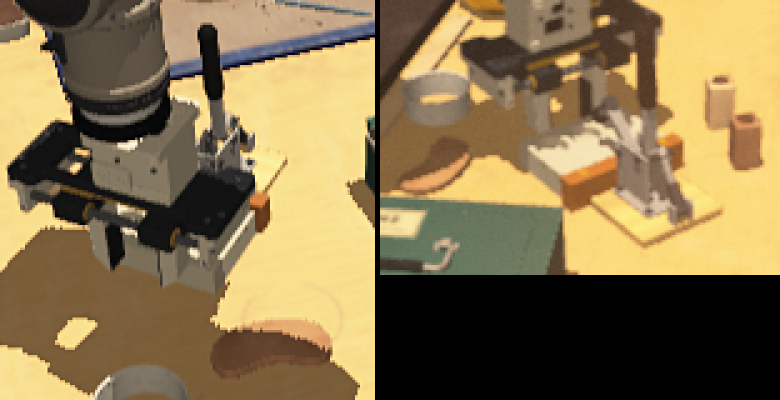

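The mould is now almost at the fence and the gripper is clear of the clamp. I'll push the last few mm until the force rises.

Call:
step_arm(
  increments=[
    {"delta_pos":[-0.2,0,0.1],"dr":[0,0,0],"fingers":0},
    {"delta_pos":[-0.4,0,0.2],"dr":[0,0,0],"fingers":0},
    {"delta_pos":[-0.5,0,0.2],"dr":[0,0,0],"fingers":0},
    {"delta_pos":[-0.6,0,0.2],"dr":[0,0,0],"fingers":0},
    {"delta_pos":[-0.6,0,0.2],"dr":[0,0,0],"fingers":0},
  ],
)

```text
time: 5.25
tool_pos: [0.5406, 0.3337, 0.013]
tool_rot: [3.142, -0.004, 2.123]
contact_force: [-10.2, 14.3, 6.8]
opening: 0.0457
grip_force: 8.4
```

```bash
python3 go.py j -.09 .003 .012 2.124
```

```text
[-0.07 -0.1   0.1 ] [ 0.  -0.2 -0.1]
```

Call:
step_arm(
  increments=[
    {"delta_pos":[-0.2,0,0],"dr":[0,0,0],"fingers":0},
    {"delta_pos":[-0.3,0,0],"dr":[0,0,0],"fingers":0},
    {"delta_pos":[-0.3,0,0],"dr":[0,0,0],"fingers":0},
    {"delta_pos":[-0.3,0,0],"dr":[0,0,0],"fingers":0},
    {"delta_pos":[-0.3,0,0],"dr":[0,0,0],"fingers":0},
  ],
)

```text
time: 5.88
tool_pos: [0.5406, 0.3336, 0.0131]
tool_rot: [3.141, -0.008, 2.123]
contact_force: [-13.4, 24.6, 7.4]
opening: 0.0459
grip_force: 13.7
```

Call:
step_arm(
  increments=[
    {"delta_pos":[1,0,0],"dr":[0,0,0],"fingers":0},
    {"delta_pos":[3,0,0],"dr":[0,0,0],"fingers":0},
    {"delta_pos":[5,0,0],"dr":[0,0,0],"fingers":0},
    {"delta_pos":[5.5,0,-5],"dr":[0,0,0],"fingers":0},
    {"delta_pos":[5.5,0,-11],"dr":[0,0,0],"fingers":0},
  ],
)

```text
time: 6.5
tool_pos: [0.5135, 0.3757, 0.1223]
tool_rot: [-3.138, 0.0, 2.124]
contact_force: [1.2, 0.8, 0.4]
opening: 0.046
grip_force: 0.0
```

```bash
python3 go.py j -.15 .0 .25 2.124;python3 -c "
from h import *
for n in('scene','side'):
  im=snap(n,n+'3.png')
a=cv2.imread('pics/scene3.png')[205:305,220:340];b=cv2.imread('pics/side3.png')[190:265,270:370]
a=cv2.resize(a,(480,400),interpolation=3);b=cv2.resize(b,(300,225),interpolation=3)
c=np.zeros((400,790,3),np.uint8);c[:,:480]=a;c[:225,490:]=b;cv2.imwrite('pics/c3.png',c)"
```

```text
[  0.92  -0.35 -12.77] [-0.2  0.   0. ]
```

View pics/c3.png

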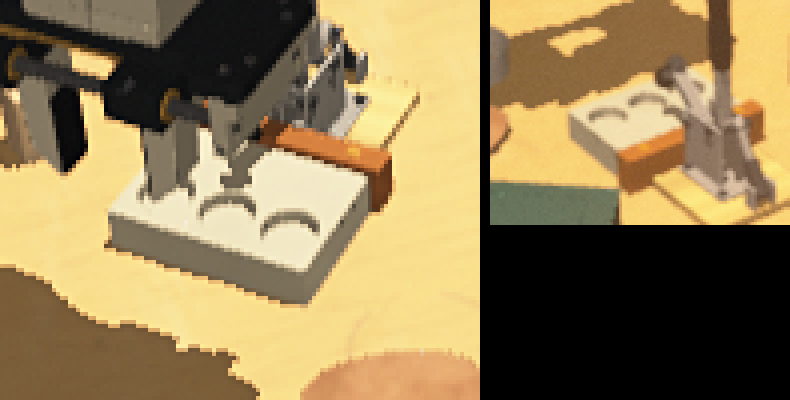

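The pictures show the mould flush and square against the fence, and nearly centred on the clamp. Next is the handle arc.

```bash
python3 -c "
from go import *
print(delta('j',(-.03,0,.16,2.124)))
p0=None
for i,t in enumerate([1.65]+list(np.arange(1.5,.09,-.1))):
    r=.095;c,s=np.cos(t),np.sin(t)
    x=.05+r*c-.009*s-.0095;z=.055+r*s+.009*c
    print(round(t,2),'x %.1f z %.1f'%(x*1000,z*1000),'tool from(-30,160): %.1f %.1f'%(-(x+.03)*100,(.16-z)*100))
"
```

```text
(array([-11.02,  -0.76,  -3.  ]), array([ 0.7,  0.1, -0. ]))
1.65 x 24.0 z 149.0 tool from(-30,160): -5.4 1.1
1.5 x 38.2 z 150.4 tool from(-30,160): -6.8 1.0
1.4 x 47.8 z 150.1 tool from(-30,160): -7.8 1.0
1.3 x 57.2 z 148.9 tool from(-30,160): -8.7 1.1
1.2 x 66.5 z 146.8 tool from(-30,160): -9.7 1.3
1.1 x 75.6 z 143.7 tool from(-30,160): -10.6 1.6
1.0 x 84.3 z 139.8 tool from(-30,160): -11.4 2.0
0.9 x 92.5 z 135.0 tool from(-30,160): -12.3 2.5
0.8 x 100.2 z 129.4 tool from(-30,160): -13.0 3.1
0.7 x 107.4 z 123.1 tool from(-30,160): -13.7 3.7
0.6 x 113.8 z 116.1 tool from(-30,160): -14.4 4.4
0.5 x 119.6 z 108.4 tool from(-30,160): -15.0 5.2
0.4 x 124.5 z 100.3 tool from(-30,160): -15.4 6.0
0.3 x 128.6 z 91.7 tool from(-30,160): -15.9 6.8
0.2 x 131.8 z 82.7 tool from(-30,160): -16.2 7.7
0.1 x 134.1 z 73.4 tool from(-30,160): -16.4 8.7
```

Call:
step_arm(
  increments=[
    {"delta_pos":[0,0,-2],"dr":[0,0,0],"fingers":1},
    {"delta_pos":[0,0,-4],"dr":[0,0,0],"fingers":1},
    {"delta_pos":[-3,-0.3,-4],"dr":[0,0,0],"fingers":1},
    {"delta_pos":[-6,-0.3,-4],"dr":[0,0,0],"fingers":1},
    {"delta_pos":[-9,-0.3,-4],"dr":[0,0,0],"fingers":1},
  ],
)

```text
time: 7.22
tool_pos: [0.5597, 0.2967, 0.1621]
tool_rot: [-3.141, 0.0, 2.123]
contact_force: [0.7, -0.3, -0.1]
opening: 0.0016
grip_force: 0.0
```

```bash
python3 go.py j -.03 0 .16 2.124
```

```text
[-1.92 -0.08  0.21] [-0.  0. -0.]
```

Call:
step_arm(
  increments=[
    {"delta_pos":[-3.5,-0.1,1],"dr":[0,0,0],"fingers":1},
    {"delta_pos":[-6.5,-0.1,1.2],"dr":[0,0,0],"fingers":1},
    {"delta_pos":[-7.7,-0.1,1.2],"dr":[0,0,0],"fingers":1},
    {"delta_pos":[-8.7,-0.1,1.2],"dr":[0,0,0],"fingers":1},
    {"delta_pos":[-9.7,-0.1,1.2],"dr":[0,0,0],"fingers":1},
  ],
)

```text
time: 7.85
tool_pos: [0.609, 0.2149, 0.1505]
tool_rot: [-3.141, -0.001, 2.124]
contact_force: [-1.8, 2.4, -1.7]
opening: 0.0007
grip_force: 1.7
```

```bash
python3 go.py j  .0572 0 .1489 2.124 .0925 0 .135 2.124
```

```text
[-1.08  0.02  0.15] [-0.1 -0.1  0. ]
[-4.62  0.01  1.54] [-0.1 -0.1  0. ]
```

Call:
step_arm(
  increments=[
    {"delta_pos":[-1.1,0,0.2],"dr":[0,0,0],"fingers":1},
    {"delta_pos":[-2.0,0,0.4],"dr":[0,0,0],"fingers":1},
    {"delta_pos":[-2.9,0,0.7],"dr":[0,0,0],"fingers":1},
    {"delta_pos":[-3.8,0,1.1],"dr":[0,0,0],"fingers":1},
    {"delta_pos":[-4.6,0,1.5],"dr":[0,0,0],"fingers":1},
  ],
)

```text
time: 8.48
tool_pos: [0.6335, 0.1753, 0.1353]
tool_rot: [-3.141, -0.002, 2.123]
contact_force: [-3.8, 6.2, -0.1]
opening: 0.0004
grip_force: 2.6
```

```bash
python3 go.py j  .1002 0 .1294 2.124 .1196 0 .1084 2.124
```

```text
[-0.73  0.01  0.59] [-0.  -0.1 -0. ]
[-2.67  0.01  2.68] [-0.  -0.1 -0. ]
```

Call:
step_arm(
  increments=[
    {"delta_pos":[-0.8,0,0.6],"dr":[0,0,0],"fingers":1},
    {"delta_pos":[-1.5,0,1.2],"dr":[0,0,0],"fingers":1},
    {"delta_pos":[-2.1,0,1.9],"dr":[0,0,0],"fingers":1},
    {"delta_pos":[-2.7,0,2.7],"dr":[0,0,0],"fingers":1},
    {"delta_pos":[-3.2,0,3.5],"dr":[0,0,0],"fingers":1},
  ],
)

```text
time: 9.1
tool_pos: [0.6514, 0.1466, 0.1003]
tool_rot: [3.141, 0.001, 2.123]
contact_force: [0.1, 0.1, 0.9]
opening: 0.0005
grip_force: 0.0
```

```bash
python3 go.py j  .1286 0 .0917 2.124 .1318 0 .0827 2.124
```

```text
[-0.19 -0.01  0.86] [ 0.   0.1 -0.1]
[-0.5  -0.01  1.76] [ 0.   0.1 -0.1]
```

Call:
step_arm(
  increments=[
    {"delta_pos":[-0.2,0,0.9],"dr":[0,0,0],"fingers":1},
    {"delta_pos":[-0.5,0,1.8],"dr":[0,0,0],"fingers":1},
    {"delta_pos":[-0.5,0,1.8],"dr":[0,0,0],"fingers":1},
    {"delta_pos":[-0.5,0,-3],"dr":[0,0,0],"fingers":1},
    {"delta_pos":[-0.5,0,-9],"dr":[0,0,0],"fingers":1},
  ],
)

```text
time: 9.72
tool_pos: [0.6525, 0.1434, 0.1907]
tool_rot: [-3.139, -0.001, 2.123]
contact_force: [0.8, -0.7, -0.4]
opening: 0.0003
grip_force: 0.0
```

Call:
step_arm(
  increments=[
    {"delta_pos":[0,0,-5],"dr":[0,0,0],"fingers":1},
    {"delta_pos":[3,-5,-8],"dr":[0,0,0],"fingers":1},
    {"delta_pos":[3,-10,-8],"dr":[0,0,0],"fingers":1},
    {"delta_pos":[3,-15,-8],"dr":[0,0,0],"fingers":1},
    {"delta_pos":[3,-15,-8],"dr":[0,0,0],"fingers":1},
  ],
)

```text
time: 10.35
tool_pos: [0.5073, 0.0893, 0.2717]
tool_rot: [-3.141, 0.0, 2.122]
contact_force: [0.1, 0.4, 0.2]
opening: 0.0003
grip_force: 0.0
```

```bash
python3 -c "
from h import *
for n in('scene','side'):
  im=snap(n,n+'4.png')
a=cv2.imread('pics/scene4.png')[205:305,220:340];b=cv2.imread('pics/side4.png')[190:265,270:370]
a=cv2.resize(a,(400,333),interpolation=3);b=cv2.resize(b,(390,292),interpolation=3)
c=np.zeros((400,800,3),np.uint8);c[:333,:400]=a;c[:292,410:]=b;cv2.imwrite('pics/c4.png',c)"
```

```text
(no output)
```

View pics/c4.png

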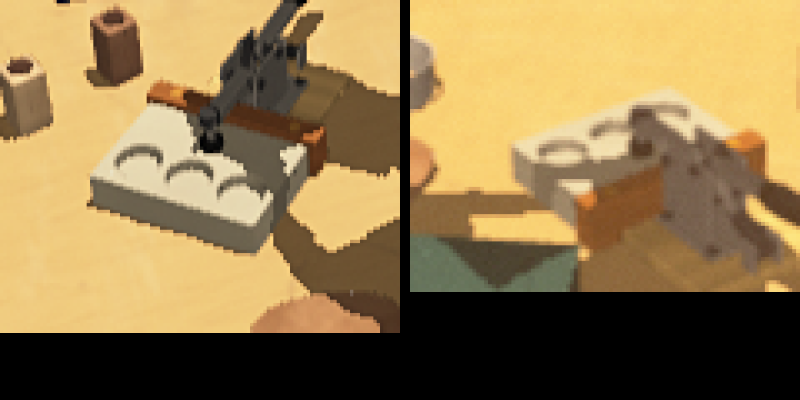

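The clamp's bar is down with its pad on the mould, and the handle is down. I'll do a quick numeric check before handing in.

```bash
python3 -c "
from fit import *
from go import J
A=lambda u,v:('scene',220+u*.3,205+v*.3)
B=lambda u,v:('side',270+(u-410)/3.9,190+v/3.9)
o=[((-.04,.06,.026),A(92,178)),((-.04,-.06,.026),A(257,222)),((-.04,-.06,0),A(254,253)),((-.04,.06,0),A(91,206)),((.04,-.06,.026),A(308,145)),((-.04,-.06,.026),B(513,148)),((-.04,.06,.026),B(672,90))]
M,e=fit(o,[.563,.288,-1.018]);J,_=fit(jig,[*J])
c,s=np.cos(J[2]),np.sin(J[2]);d=M[:2]-J[:2];print('mould in jig',c*d[0]+s*d[1],-s*d[0]+c*d[1],M[2]-J[2],e.tolist())
"
```

```text
mould in jig -0.038560721038895004 0.0013651008550959916 0.020313379087736783 [[-0.9, -1.1], [-0.6, 0.2], [1.0, -0.2], [0.8, -0.7], [-0.1, -0.6], [-0.4, -1.1], [-1.2, -1.3]]
```

```bash
python3 -c "
from h import *
print(robot.hand_in())"
```

```text
the job is handed in; nothing more can be done
None
```

I pushed the mould flush and near-centred against the fence, locked the clamp with its pad on the mould, moved the arm clear and handed in the job at about 10 s; `hand_in()` returned no verdict.

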